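# Seat the flatted vial carrier in the bench shaker and lock it

### The job

Get the bench shaker ready: turn the round vial carrier so that its flat side matches the flat side of the shaker's recess and seat it fully down in the recess. Then slide the steel lock plate, tongue first, through the slot under the shaker's bridge until its shoulders meet the bridge, so that the tongue lies over the seated carrier, and let go. Leave the small beaker and the two vials standing where they are.

Things in the scene. Friction and masses are not known exactly. Their poses are not given: they have to be found in the camera images.
- shaker: Low fixed bench shaker, 160 (x) by 228 (y: -78 to +150 from the origin) by 55 mm high, white box with bare metal top deck, dial 11 mm proud on its -x face. Origin on the bench under the centre of its recess, z up. The recess is a round well in the deck, radius 62.5 mm, 20 mm deep (floor z = 35 mm), with one flat wall on +x, 48.5 mm from the centre; rim chamfered 3 mm.
- slot_mouth (a point): Middle of the slot's mouth at deck height (z = 55 mm), y = 110 mm in the shaker's frame, same axes. A steel bridge, 108 mm wide (x), spans y = 88 to 110, top 72 mm above the bench; the slot under it runs along y, 65 mm wide, 9 mm high above the deck, flared to 75 by 13 mm at this +y face. Beyond it the deck is a bare ledge to y = 150.
- carrier: Loose vial carrier: white plastic disc, radius 60, 18 mm thick, dark pockets on top, one flat side on its +x, lower edge chamfered 3 mm, about 0.25 kg. Origin: centre of the round underside, z up. Seated, its frame is turned as the shaker's and its origin is on the recess floor (z = 35 mm), top 2 mm below the deck; gap about 2.5 mm all round, so it enters only within about 3 degrees.
- carrier_handle (a point): TCP point for a grasp of the carrier from above, on its axis, 40 mm above the underside, in its upright bar handle: 14 mm thick (x), 50 mm long (y, parallel to the flat), top 54 mm above the underside. Fingers close along the carrier's x.
- carrier_flat (a point): Middle of the carrier's flat side (77 mm long), 46 mm from its axis along +x, 9 mm above the underside.
- lock_plate: Loose T-shaped steel plate lying flat, 6 mm thick, about 0.16 kg. Tongue 60 mm wide (x), 75 mm long toward -y; head 96 mm wide, 44 mm long toward +y. Origin: underside, middle of the shoulder line where tongue and head meet; z up. Locked, its frame is turned as the shaker's with its origin at slot_mouth; the tongue then lies 25 mm over the carrier's rim, 10 mm short of its handle.
- plate_grip (a point): TCP point for a grasp of the lock plate from above: y = +22 mm, 28 mm above the underside, in the grip bar that stands on the head: 10 mm thick (x), 38 mm long (y), top 41 mm above the underside. Fingers close along the plate's x.
- beaker_50: Small clear glass beaker, 52 mm wide, 62 mm tall, standing near the front edge of the bench: leave it. Origin: centre of its underside, z up.
- vial_1: Amber sample vial, 22 mm wide, 51 mm tall, standing at the left: leave it. Origin: centre of its underside, z up.
- vial_3: Clear sample vial with black cap, 22 mm wide, 51 mm tall, standing behind the shaker: leave it. Origin: centre of its underside, z up.

How it is judged:
By the outcome, as a careful person would: the job done as asked, in the order asked, and still so for the second after the job is handed in, with the robot touching nothing.
It also fails if it takes over 70 s, if anything falls off the work surface, if the arm or the gripper's body presses on something with over 40 N, if the wrist force passes 120 N, or if a joint passes its speed limit or range.

### The arm

A 6-joint arm with a two-finger parallel gripper is mounted at the origin on a cart in front of the work surface, level with it; the furniture and walls round the work are solid. World frame = base frame: x ahead of the robot, y to its left, z up, the work surface at z = 0. Lengths are in mm, angles in rad, forces in N, time in s.
With the tool pointing down it reaches from about 275 to 1000 mm from the base axis. Payload 8.4 kg.
Tool frame: the origin (TCP) lies between the finger pads, 19 mm behind the fingertips; this is the grasp point; z points along the fingers, y is the line along which they close (so a half turn about z gives the same grasp; the last joint's range is limited). The gripper opens to 85 mm and grips with 20 to 120 N. Pads are 22 mm wide; open, the fingers measure 114 mm over their backs; the gripper's body (76 mm by 85 mm) begins 54 mm behind the grasp point. The pads swing forward as they close: fully open they stand 13 mm farther back than shut.
Start: joints at [-1.246, 0.353, 1.633, -0, 1.155, -0.002], TCP at [200.632, -591.925, 249.981] pointing down, gripper open.
Joint ranges: [-2.63, 2.63], [-0.92, 2.1], [0.06, 2.66], [-1.3, 4.44], [0, 2.69], [-3.02, 3.02]. Speed limits (rad/s): [2.22, 2.22, 2.79, 3.14, 3.14, 3.14].

### API

Orientations are given as [roll, pitch, yaw] about the fixed x, y, z axes, in that order (R = Rz(yaw) Ry(pitch) Rx(roll)).
In Python, from rig import r gives the robot as it stands.
- The arm moves only by the shell command python3 steer.py 'ROWS' [FORCE]. ROWS is a JSON object with one list for each field, all of the same length, 1 to 5, a row being the entries at one place: ax, ay, az (a rotation vector in shares of 2 pi rad (1.0 is 2 pi rad)), x, y, z (the shift in fractions of the full range, 1 being 200 mm), jaw (the opening from 0.0 (shut) to 1.0 (fully open)); each row shifts and turns the commanded pose from where the row before left it, along the tool's axes as they then stand; what a row does not reach is not made up. A row lasts 1/12 s, in which the tool goes at most 41.7 mm and 0.125 rad, less where a joint would pass 70% of its speed; a pose out of reach is approached as far as the arm can. The fingers move at their own pace and stop on an object; FORCE is the grip in N (left out, the last holds). Time passes only in rows, so rows that do not move let the fingers close. It prints the time, the measured TCP pose, the force, the opening and the grip force at its end. No shift or turn number may pass 1 either way. Input that does not fit is refused with a message, and nothing moves.
- r.sense(): the state, without advancing time (a new reading comes with each control period).
- r.grab_frame(name): name is "scene" or "side" or "wrist"; returns the picture (400x640x3 uint8, red, green, blue); there is no depth.
- r.camera_params(name): a dict with "fx", "fy", "cx", "cy" (pixels), "dist_coeffs" ([k1, k2, p1, p2, k3] as OpenCV has them; the pictures are not rectified), "rvec" (rotation vector, rad) and "tvec" (3), from world to camera coordinates, as OpenCV has them. Camera axes: x right, y down, z forward; pixel columns grow to the right and rows downward; lengths in mm; the calibration is good to about 2 mm. A picture is of the moment at which its call begins: read the wrist's pose just before it. camera_params takes no time and is no camera call; for the wrist camera it gives the pose at the moment of the call.
- r.sign_off(): hands the job in; it is judged then, once.
The state is a dict: "clock": time; "qpos": joint angles; "qvel": joint speeds; "joint_efforts": joint torques, N m; "eef_pos": TCP position; "tcp_rot": TCP orientation; "contact_force": force on the tool from outside, world axes, zero at the start; "wrist_torque": the same for the moment, N m; "opening": opening from 0.0 (shut) to 1.0 (fully open); "grasp_force": force on a finger pad.
Only numpy, scipy, OpenCV 4.12 (cv2) and the standard library are available. Lean on these libraries where they do the work, as an engineer would, in place of code of your own. Each camera call takes 0.05 s, during which the arm holds its last target. There are 200 camera calls.

## Working session

There is one attempt and no reset: what is moved stays moved. The work goes in short steps, Python scripts to look and compute and a shell command to move; the robot and the scene stay as the last step left them, time stands still between calls to the robot, and variables do not carry over. Pictures are saved under pics/ and viewed, at most 10 in all, crops included, and the job is handed in when it is done.

```bash
ls; mkdir -p pics; python3 - <<'E'
from rig import r
import cv2,numpy as np
for n in("scene","side"):
    cv2.imwrite(f"pics/{n}0.png",r.grab_frame(n)[:,:,::-1]);p=r.camera_params(n)
    R=cv2.Rodrigues(np.array(p["rvec"],float))[0];print(n,p["fx"],p["dist_coeffs"],-R.T@np.array(p["tvec"]).ravel(),R[2])
print(r.sense())
E
```

```text
pics
rig.py
steer.py
scene 376.59297630603953 [-0.07082159  0.          0.          0.          0.        ] [-117.36347654  556.78477615  499.31701447] [ 0.75578757 -0.4299506  -0.4938903 ]
side 418.27878084244344 [0.00529548 0.         0.         0.         0.        ] [ 364.76753655 1033.63196325  708.3675239 ] [ 0.12615288 -0.79037126 -0.59949873]
{'clock': 0.1, 'qpos': array([-1.24641604e+00,  3.53578784e-01,  1.63405392e+00, -9.16453946e-06,
        1.15520047e+00, -2.38971822e-03]), 'qvel': array([-2.39046856e-06, -1.69299304e-04, -2.14904551e-03, -2.47554297e-03,
       -1.19068818e-03,  2.08337615e-03]), 'joint_efforts': array([-6.92785088e-04, -6.06353831e+01, -3.42820394e+01, -1.09305913e-05,
        3.99096723e-03, -1.75850555e-06]), 'eef_pos': array([ 200.49175312, -591.54633233,  249.33930737]), 'tcp_rot': array([-3.14035212e+00,  5.41531154e-06,  3.26773717e-01]), 'contact_force': array([ 0.90123823,  0.11297624, -0.52901656]), 'wrist_torque': array([-0.00677186,  0.02312449, -0.00101639]), 'grasp_force': 0.0, 'opening': 0.9991444485947002}
```

View pics/scene0.png

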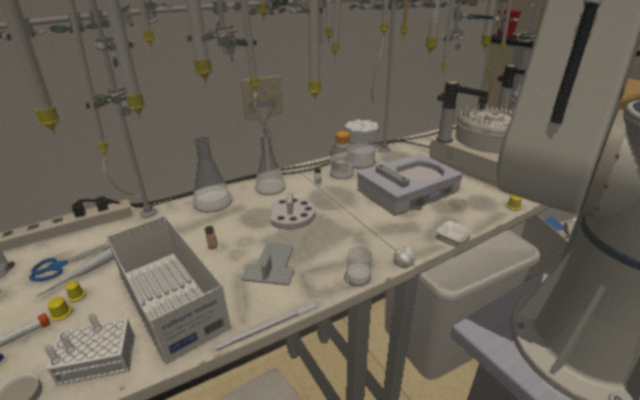

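View pics/side0.png

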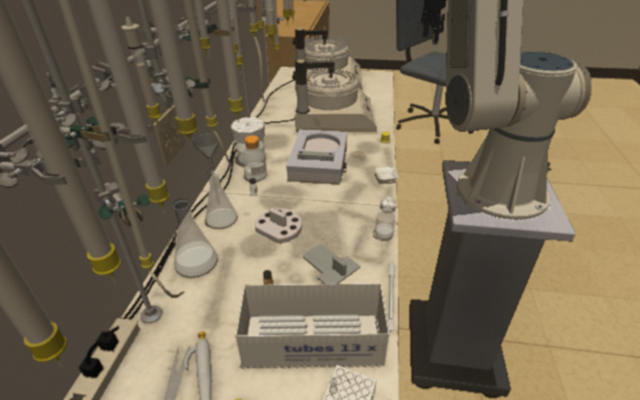

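Scene: carrier at about (293,212), plate at (268,262), shaker recess at (428,172). Side: carrier (278,224), plate (332,262), shaker recess (320,143), bridge (318,155). Next I triangulate these roughly.

```bash
cat > h.py <<'E'
from rig import r
import cv2,numpy as np
from scipy.spatial.transform import Rotation as Ro
def cam(p):
    K=np.array([[p["fx"],0,p["cx"]],[0,p["fy"],p["cy"]],[0,0,1.]])
    return K,np.array(p["dist_coeffs"],float),np.array(p["rvec"],float).ravel(),np.array(p["tvec"],float).ravel()
def ray(p,uv):
    K,d,rv,t=cam(p);R=cv2.Rodrigues(rv)[0]
    x=cv2.undistortPoints(np.array([[uv]],float),K,d)[0,0]
    return -R.T@t,R.T@np.array([x[0],x[1],1])
def onz(p,uv,z):
    o,d=ray(p,uv);return o+d*(z-o[2])/d[2]
def tri(obs):
    A=np.zeros((3,3));b=np.zeros(3)
    for p,uv in obs:
        o,d=ray(p,uv);d/=np.linalg.norm(d);M=np.eye(3)-np.outer(d,d);A+=M;b+=M@o
    return np.linalg.solve(A,b)
def proj(p,X):
    K,d,rv,t=cam(p);return cv2.projectPoints(np.array(X,float).reshape(-1,1,3),rv,t,K,d)[0].reshape(-1,2)
def rel(pos,yaw):
    """delta (tool axes) from the present measured pose to tool-down pose at pos,yaw"""
    s=r.sense();R0=Ro.from_euler('xyz',s["tcp_rot"]);R1=Ro.from_euler('xyz',[np.pi,0,yaw])
    return (R0.inv()*R1).as_rotvec().round(4),(R0.inv().apply(np.array(pos)-s["eef_pos"])).round(1)
E
python3 - <<'E'
from h import *
a,b=r.camera_params("scene"),r.camera_params("side")
for n,u,v in(("carrier handle top",(291,196),(277,211)),("carrier",(293,212),(278,224)),("plate bar top",(265,252),(339,260)),("recess",(428,172),(320,143)),("bridge",(392,174),(318,155))):
    print(n,tri([(a,u),(b,v)]).round(),onz(a,u,20).round(),onz(b,v,20).round())
w=r.camera_params("wrist");K,d,rv,t=cam(w);R=cv2.Rodrigues(rv)[0];print(K,d,-R.T@t,R)
E
```

```text
carrier handle top [596. 236.  52.] [647. 212.  20.] [606. 198.  20.]
carrier [597. 232.   5.] [576. 242.  20.] [592. 250.  20.]
plate bar top [425. 377.  50.] [469. 358.  20.] [425. 355.  20.]
recess [ 544. -158.   32.] [ 565. -182.   20.] [ 546. -175.   20.]
bridge [528. -15.  72.] [609. -87.  20.] [541. -98.  20.]
[[280.9646047    0.         322.10956025]
 [  0.         280.9646047  195.09719449]
 [  0.           0.           1.        ]] [-0.00067152  0.          0.          0.          0.        ] [ 265.21277342 -569.49610764  374.10708235] [[ 0.32169829 -0.94684081 -0.00163903]
 [-0.91135971 -0.31011176  0.27065507]
 [-0.25677555 -0.08557553 -0.962675  ]]
```

Units first: shifts go in shares of 200 mm and turns go in shares of 2 pi rad. So 29 mm / 200 = 0.145, -23.4 mm / 200 = -0.117.

```bash
python3 steer.py '{"ax":[0, 0, 0, 0, 0], "ay":[0, 0, 0, 0, 0], "az":[0, 0, 0, 0, 0], "x":[0.145, 0.145, 0.145, 0.145, 0.145], "y":[-0.117, -0.117, -0.117, -0.117, -0.117], "z":[0, 0, 0, 0, 0], "jaw":[1, 1, 1, 1, 1]}'
python3 steer.py '{"ax":[0, 0, 0, 0, 0], "ay":[0, 0, 0, 0, 0], "az":[0, 0, 0, 0, 0], "x":[0.145, 0.145, 0.145, 0.145, 0.145], "y":[-0.117, -0.117, -0.117, -0.117, -0.117], "z":[0, 0, 0, 0, 0], "jaw":[1, 1, 1, 1, 1]}'
python3 steer.py '{"ax":[0, 0, 0, 0, 0], "ay":[0, 0, 0, 0, 0], "az":[0, 0, 0, 0, 0], "x":[0.145, 0.145, 0.145, 0.145, 0.145], "y":[-0.117, -0.117, -0.117, -0.117, -0.117], "z":[0, 0, 0, 0, 0], "jaw":[1, 1, 1, 1, 1]}'
python3 steer.py '{"ax":[0, 0, 0, 0, 0], "ay":[0, 0, 0, 0, 0], "az":[-0.0191, -0.0191, -0.0191, -0.0191, -0.0191], "x":[0, 0, 0, 0, 0], "y":[0, 0, 0, 0, 0], "z":[0, 0, 0, 0, 0], "jaw":[1, 1, 1, 1, 1]}'
python3 steer.py '{"ax":[0, 0, 0, 0, 0], "ay":[0, 0, 0, 0, 0], "az":[-0.0191, -0.0191, -0.0191, -0.0191, -0.0191], "x":[0, 0, 0, 0, 0], "y":[0, 0, 0, 0, 0], "z":[0, 0, 0, 0, 0], "jaw":[1, 1, 1, 1, 1]}'
python3 steer.py '{"ax":[0, 0], "ay":[0, 0], "az":[0, 0], "x":[0, 0], "y":[0, 0], "z":[0, 0], "jaw":[1, 1]}'
python3 - <<'E'
from h import *
import pickle
p=r.camera_params("wrist");im=r.grab_frame("wrist")[:,:,::-1];cv2.imwrite("pics/w1.png",im);pickle.dump(p,open("w1.pkl","wb"))
E
```

```text
clock: 0.52
eef_pos: [300.8, -432.9, 249.6]
tcp_rot: [-3.141, 0.0, 0.326]
contact_force: [1.4, 0.1, 0.4]
opening: 1.001
grasp_force: 0.0
clock: 0.93
eef_pos: [400.6, -275.4, 249.9]
tcp_rot: [-3.141, 0.0, 0.327]
contact_force: [0.7, -0.6, -0.5]
opening: 0.996
grasp_force: 0.0
clock: 1.35
eef_pos: [500.4, -118.0, 249.9]
tcp_rot: [-3.141, 0.0, 0.327]
contact_force: [-0.2, -1.0, 0.3]
opening: 1.0
grasp_force: 0.0
clock: 1.77
eef_pos: [499.7, -119.6, 249.7]
tcp_rot: [-3.141, 0.0, 0.933]
contact_force: [0.1, 0.6, 0.2]
opening: 1.0
grasp_force: 0.0
clock: 2.18
eef_pos: [499.7, -119.8, 249.7]
tcp_rot: [-3.141, -0.0, 1.533]
contact_force: [0.1, 0.4, 0.2]
opening: 1.002
grasp_force: 0.0
clock: 2.35
eef_pos: [499.8, -119.8, 249.8]
tcp_rot: [-3.141, -0.0, 1.523]
contact_force: [-0.7, -0.4, 0.2]
opening: 0.997
grasp_force: 0.0
```

View pics/w1.png

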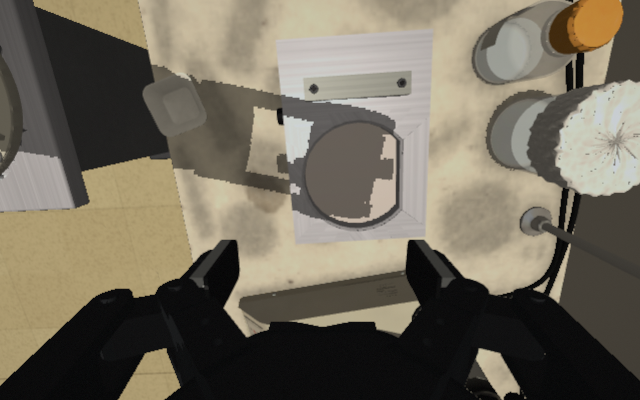

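Wrist view 1: shaker deck corners are at (278,42), (433,30), (425,236) and (297,243). The recess centre is at (352,173) with its flat wall at column 398, and the bridge runs from (304,88) to (411,83). I'll take a second view from 80 mm in +x, then fit the model edges in both.

To row units: 40 mm / 200 = 0.2.

```bash
python3 steer.py '{"ax":[0, 0, 0, 0], "ay":[0, 0, 0, 0], "az":[0, 0, 0, 0], "x":[0, 0, 0, 0], "y":[0.2, 0.2, 0, 0], "z":[0, 0, 0, 0], "jaw":[1, 1, 1, 1]}'
cat > fit.py <<'E'
from h import *
from scipy.optimize import least_squares
from scipy.ndimage import map_coordinates
def seg(a,b,n=40):
    return np.linspace(a,b,n)
def poly(P,z,n=40):
    P=[np.array([*q,z],float) for q in P];return [seg(P[i],P[(i+1)%len(P)],n) for i in range(len(P))]
def dcurve(R,fl,z,n=80):
    a=np.arccos(fl/R);t=np.linspace(a,2*np.pi-a,n)
    return [np.c_[R*np.cos(t),R*np.sin(t),0*t+z],seg(np.array([fl,-R*np.sin(a),z]),np.array([fl,R*np.sin(a),z]),30)]
SH=poly([(-80,-78),(80,-78),(80,150),(-80,150)],55)+poly([(-54,88),(54,88),(54,110),(-54,110)],72,25)
CA=dcurve(60,46,18)
TO=[(-30,-75),(30,-75),(30,0),(48,0),(48,44),(-48,44),(-48,0),(-30,0)]
PL=poly(TO,6)
def world(q,X):
    c,s=np.cos(q[3]),np.sin(q[3]);return np.c_[q[0]+c*X[:,0]-s*X[:,1],q[1]+s*X[:,0]+c*X[:,1],q[2]+X[:,2]]
def fit(model,views,q,half=(10,6,4,3,3),fixz=False,mask=None):
    """views: [(params,img)]"""
    q=np.array(q,float)
    gs=[cv2.GaussianBlur(cv2.cvtColor(i,cv2.COLOR_RGB2GRAY),(0,0),1).astype(float) for _,i in views]
    for h in half:
        O=[]
        for k,(p,_) in enumerate(views):
            for X in model:
                uv=proj(p,world(q,X));t=np.gradient(uv,axis=0);n=np.c_[-t[:,1],t[:,0]]/np.linalg.norm(t,axis=1)[:,None]
                s=np.arange(-h-1,h+1.01,.25);S=uv[:,None]+s[None,:,None]*n[:,None]
                I=map_coordinates(gs[k],[S[...,1],S[...,0]],order=1,mode='nearest')
                G=np.abs(np.gradient(I,axis=1))[:,4:-4];j=G.argmax(1);ss=s[4:-4][j]
                ok=(G.max(1)>1.)&(uv[:,0]>5)&(uv[:,0]<635)&(uv[:,1]>5)&(uv[:,1]<395)
                if mask: ok&=~mask(uv)
                O.append((k,X[ok],(uv+ss[:,None]*n)[ok],n[ok]))
        def f(v):
            v=np.array(v);v=np.r_[v[:2],q[2],v[2]] if fixz else v
            return np.concatenate([((proj(views[k][0],world(v,X))-m)*n).sum(1) for k,X,m,n in O if len(X)])
        v0=np.r_[q[:2],q[3]] if fixz else q
        sol=least_squares(f,v0,loss='soft_l1',f_scale=.4,x_scale=[1,1,.01] if fixz else [1,1,1,.01])
        q=np.r_[sol.x[:2],q[2],sol.x[2]] if fixz else sol.x
    e=np.abs(f(sol.x));return q,np.median(e),len(e)
def overlay(im,p,q,model,name,box=None,k=2):
    o=cv2.resize(im[:,:,::-1],None,fx=k,fy=k)
    for X in model:
        cv2.polylines(o,[np.int32((proj(p,world(q,X))+.5)*k)],False,(0,0,255),1)
    if box: o=o[box[1]*k:box[3]*k,box[0]*k:box[2]*k]
    cv2.imwrite(name,o)
E
python3 - <<'E'
from fit import *
import pickle
p=r.camera_params("wrist");im=r.grab_frame("wrist");cv2.imwrite("pics/w2.png",im[:,:,::-1]);pickle.dump(p,open("w2.pkl","wb"))
p1=pickle.load(open("w1.pkl","rb"));i1=cv2.imread("pics/w1.png")[:,:,::-1]
c=onz(p1,(352,173),55);print(c)
V=[(p1,i1.copy()),(p,im)]
M=SH+dcurve(62.5,48.5,55)
for nm,m in(("box",SH[:4]),("all",M),("recess",M[8:]),("bridge",M[4:8])):
  for fz in(0,1): print(nm,fit(m,V,[c[0],c[1],0,-.03] if nm in("box","all") else q,fixz=fz));
  if nm=="all":q=fit(m,V,[c[0],c[1],0,-.03])[0]
for k in(0,1):print("single",fit(M,[V[k]],q,fixz=1))
a=V[0];overlay(a[1],a[0],q,M,"pics/ov.png",(250,10,450,260),3)
E
```

```text
clock: 2.73
eef_pos: [581.2, -123.3, 249.2]
tcp_rot: [-3.141, -0.0, 1.524]
contact_force: [-0.4, 0.4, -1.1]
opening: 1.002
grasp_force: 0.0
[ 534.10690885 -115.82306688   55.        ]
box (array([ 5.40461921e+02, -1.22216149e+02,  7.74149785e-01,  1.45690189e-02]), np.float64(0.27089902909390784), 166)
box (array([ 5.40507037e+02, -1.22317178e+02,  0.00000000e+00,  1.51078703e-02]), np.float64(0.37811115861349254), 168)
all (array([ 5.40601890e+02, -1.20562348e+02, -1.63474702e+01,  2.34842605e-02]), np.float64(1.154176112713714), 495)
all (array([ 5.40418245e+02, -1.22238795e+02,  0.00000000e+00,  1.30124669e-02]), np.float64(0.5113782633271973), 587)
recess (array([ 5.40655695e+02, -1.22553454e+02, -1.99862022e+01,  2.01813104e-02]), np.float64(0.24307220322474932), 220)
recess (array([ 5.40510156e+02, -1.21433260e+02, -1.63474702e+01,  1.95538186e-02]), np.float64(0.7236340610608354), 220)
bridge (array([ 5.40992203e+02, -1.22679090e+02,  1.43374648e+00,  1.74610519e-02]), np.float64(0.5043649898536482), 198)
bridge (array([ 5.42199017e+02, -1.20467154e+02, -1.63474702e+01,  1.53372522e-02]), np.float64(1.1695262055631248), 186)
single (array([ 5.39924283e+02, -1.21132274e+02, -1.63474702e+01,  1.74304353e-02]), np.float64(1.044955975019823), 249)
single (array([ 5.40728750e+02, -1.20277470e+02, -1.63474702e+01,  5.83520427e-02]), np.float64(1.2579598960471716), 254)
```

View pics/ov.png

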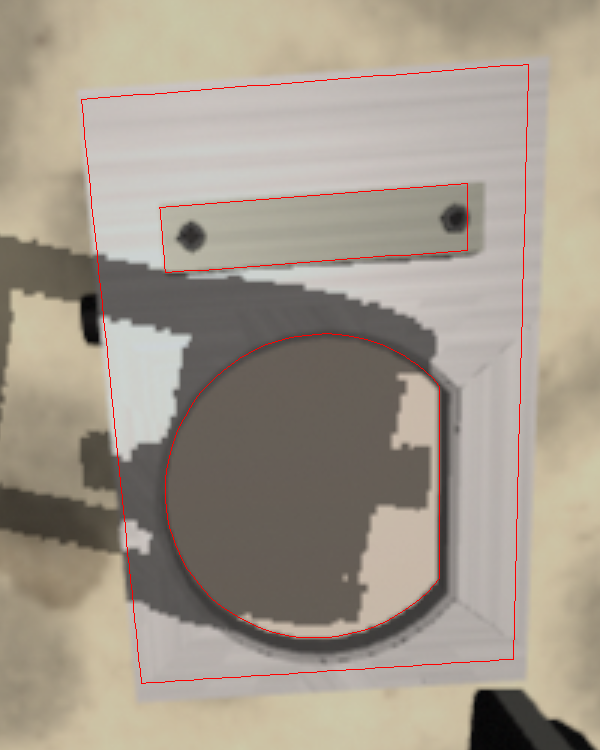

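The recess floor fits at (540.7,-122.6, z 35.0) and the box at (540.5,-122.2, z 55.8). The bridge top fits at 73.4, against 55 and 72 in the text. I take the shaker as (540.6,-122.4), yaw 0.0175. The overlay showed the "all" fit locking onto the floor rim, so I drop that one. Next I look at the carrier and plate.

To row units: 36 mm / 200 = 0.18, -11.8 mm / 200 = -0.059.

```bash

python3 steer.py '{"ax":[0, 0, 0, 0, 0], "ay":[0, 0, 0, 0, 0], "az":[0, 0, 0, 0, 0], "x":[0.18, 0.18, 0.18, 0.18, 0.18], "y":[-0.059, -0.059, -0.059, -0.059, -0.059], "z":[0, 0, 0, 0, 0], "jaw":[1, 1, 1, 1, 1]}'
python3 steer.py '{"ax":[0, 0, 0, 0, 0], "ay":[0, 0, 0, 0, 0], "az":[0, 0, 0, 0, 0], "x":[0.18, 0.18, 0.18, 0.18, 0.18], "y":[-0.059, -0.059, -0.059, -0.059, -0.059], "z":[0, 0, 0, 0, 0], "jaw":[1, 1, 1, 1, 1]}'
python3 steer.py '{"ax":[0, 0, 0], "ay":[0, 0, 0], "az":[0, 0, 0], "x":[0, 0, 0], "y":[0, 0, 0], "z":[0, 0, 0], "jaw":[1, 1, 1]}'
python3 - <<'E'
from h import *
import pickle
p=r.camera_params("wrist");im=r.grab_frame("wrist");cv2.imwrite("pics/w3.png",im[:,:,::-1]);pickle.dump(p,open("w3.pkl","wb"))
E
python3 steer.py '{"ax":[0, 0, 0, 0], "ay":[0, 0, 0, 0], "az":[0, 0, 0, 0], "x":[0, 0, 0, 0], "y":[0.175, 0.175, 0, 0], "z":[0, 0, 0, 0], "jaw":[1, 1, 1, 1]}'
python3 - <<'E'
from h import *
import pickle
p=r.camera_params("wrist");im=r.grab_frame("wrist");cv2.imwrite("pics/w4.png",im[:,:,::-1]);pickle.dump(p,open("w4.pkl","wb"))
E
```

```text
clock: 3.2
eef_pos: [526.8, 60.1, 250.1]
tcp_rot: [-3.141, 0.0, 1.524]
contact_force: [0.6, -0.1, 0.7]
opening: 0.998
grasp_force: 0.0
clock: 3.62
eef_pos: [475.9, 242.4, 250.3]
tcp_rot: [-3.141, 0.0, 1.525]
contact_force: [0.7, 0.3, 0.1]
opening: 1.003
grasp_force: 0.0
clock: 3.87
eef_pos: [477.0, 240.8, 250.0]
tcp_rot: [-3.141, 0.001, 1.527]
contact_force: [1.0, -0.3, -0.3]
opening: 1.001
grasp_force: 0.0
clock: 4.25
eef_pos: [549.2, 236.4, 249.6]
tcp_rot: [-3.141, 0.0, 1.523]
contact_force: [-0.9, 0.2, -0.5]
opening: 1.002
grasp_force: 0.0
```

View pics/w3.png

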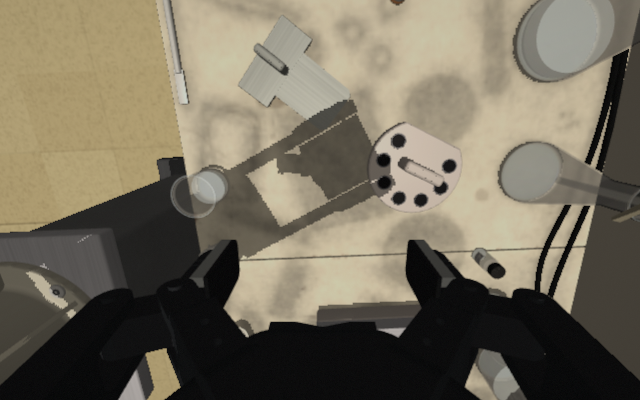

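View pics/w4.png

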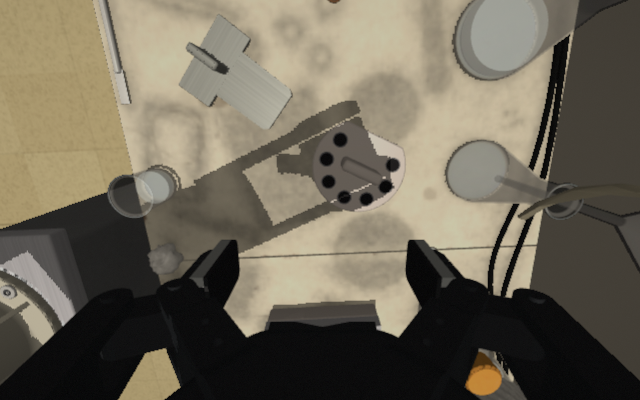

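w3: carrier top centre is at (415,167), flat side facing up-right from (412,123) to (461,150), handle (403,162) to (440,183). The plate's shoulders are near (288,90), with its bar at (256,44) to (287,71) and its tongue toward (335,112). w4 shows the same about 60 px further left. Beaker at (200,188), vial_3 at (488,263) in w3.

```bash
python3 - <<'E'
from fit import *
import pickle
V=[(pickle.load(open(f"w{k}.pkl","rb")),cv2.imread(f"pics/w{k}.png")[:,:,::-1].copy()) for k in(3,4)]
c=onz(V[0][0],(415,167),18);s=onz(V[0][0],(288,87),6);print(c,s)
HA=poly([(-7,-25),(7,-25),(7,25),(-7,25)],54,25); BA=poly([(-5,3),(5,3),(5,41),(-5,41)],41,25)
h=(8,5,4,3,3,3)
qc=fit(CA,V,[c[0],c[1],0,1.0],h,fixz=True);print("carrier",qc)
print("z free",fit(CA,V,qc[0],(3,3,3)));print("handle",fit(HA,V,qc[0],(3,3,3)))
qp=fit(PL,V,[s[0],s[1],0,.9],h,fixz=True);print("plate",qp)
print("z free",fit(PL,V,qp[0],(3,3,3)));print("bar",fit(BA,V,qp[0],(4,3,3)))
for k in(0,1):print(fit(CA,[V[k]],qc[0],(3,3,3),fixz=1)[0],fit(PL,[V[k]],qp[0],(3,3,3),fixz=1)[0])
p,im=V[0];M=[world(qc[0],X) for X in CA+HA]+[world(qp[0],X) for X in PL+BA]
overlay(im,p,[0,0,0,0],M,"pics/ov2.png",(230,0,480,230),3)
E
```

```text
[595.850786   241.60781728  18.        ] [439.11397686 345.820265     6.        ]
carrier (array([595.73557974, 238.87675537,   0.        ,   1.05885262]), np.float64(0.6763919901220639), 219)
z free (array([596.23601502, 238.76353256,  -6.87330795,   1.06303098]), np.float64(0.779748666261538), 220)
handle (array([593.85974265, 241.7242655 ,   5.01895491,   1.07450569]), np.float64(1.0318366848551341), 195)
plate (array([431.70149615, 349.37320893,   0.        ,   0.8968444 ]), np.float64(0.7374432703479149), 251)
z free (array([430.36542699, 349.34953799,  -3.63580152,   0.89664321]), np.float64(0.5395334101255497), 252)
bar (array([432.53055362, 352.43573094,  -6.60001084,   0.85843772]), np.float64(0.23500070513808963), 63)
[595.98069047 238.62437339   0.           1.08444297] [431.11531289 349.01198253   0.           0.89426034]
[593.82093451 240.64202039   0.           1.03697603] [432.37582011 350.05376265   0.           0.8980787 ]
```

View pics/ov2.png

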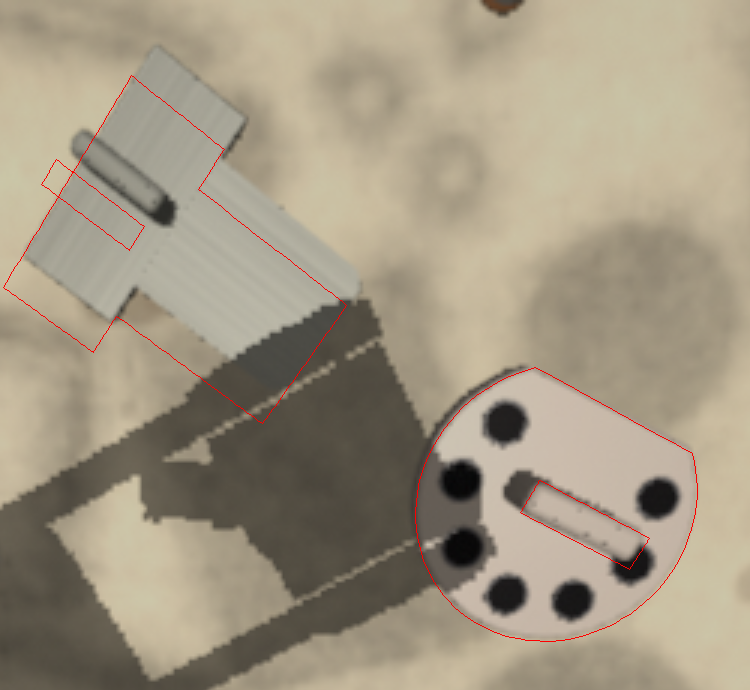

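The carrier overlay agrees. The plate fit locked one edge off, so I restart it from the corners seen: head (282,15), (312,40), (238,86), (267,106) and tongue tip right (350,96).

```bash
python3 - <<'E'
from fit import *
import pickle
V=[(pickle.load(open(f"w{k}.pkl","rb")),cv2.imread(f"pics/w{k}.png")[:,:,::-1].copy()) for k in(3,4)]
HA=poly([(-7,-25),(7,-25),(7,25),(-7,25)],54,25); BA=poly([(-5,3),(5,3),(5,41),(-5,41)],41,25)
p=V[0][0]
a,b=onz(p,(305.5,51.5),6),onz(p,(267.5,106.5),6);t=onz(p,(350,95.7),6);m=(a+b)/2
yaw=np.arctan2(*(a-b)[[1,0]]);print(a,b,np.linalg.norm(a-b),yaw)
qp=fit(PL,V,[m[0],m[1],0,yaw],(4,3,3,3),fixz=True);print("plate",qp)
print("z free",fit(PL,V,qp[0],(3,3,3)));print("bar",fit(BA,V,qp[0],(4,3,3,3)))
for k in(0,1):print(fit(PL,[V[k]],qp[0],(3,3,3),fixz=1))
def chroma(i):
    f=i.astype(float)+3;c=np.clip(cv2.GaussianBlur(f[...,2],(0,0),.8)/cv2.GaussianBlur(f[...,0],(0,0),.8)*300-80,0,255).astype(np.uint8);return cv2.merge([c,c,c])
W=[(p,chroma(i)) for p,i in V]
for nm,U in(("grey",V),("chroma",W)):
  for u in([U[0]],[U[1]],U):print(nm,fit(CA,u,[595.8,239,0,1.07],(5,3,3,3),fixz=1))
qc=fit(CA,W,[595.8,239,0,1.07],(5,3,3,3),fixz=1)[0]
print("zfree",fit(CA,W,qc,(3,3,3)))
o=[]
for p,im in V:
    M=[world(qc,X) for X in CA+HA]+[world(qp[0],X) for X in PL+BA]
    b=(230,0,480,230) if not o else (170,0,420,230)
    overlay(im,p,[0,0,0,0],M,"pics/t.png",b,3);o.append(cv2.imread("pics/t.png"))
x=np.vstack(o);cv2.imwrite("pics/ov3.png",cv2.resize(np.hstack(o),(800,368),interpolation=cv2.INTER_AREA))
E
```

```text
[462.98278865 384.502269     6.        ] [411.71251179 324.092908     6.        ] 79.23340321083387 0.867049263781263
plate (array([440.48749473, 360.77581076,   0.        ,   0.88698291]), np.float64(0.49113753280291983), 566)
z free (array([ 4.40414972e+02,  3.60820373e+02, -3.93946537e-01,  8.87730767e-01]), np.float64(0.4878166353932118), 566)
bar (array([440.09178343, 361.58728151,  -5.60104696,   0.89314367]), np.float64(0.7562987907671499), 200)
(array([440.33733752, 360.80530546,   0.        ,   0.8895616 ]), np.float64(0.4871758396773399), 277)
(array([440.60539672, 360.72128905,   0.        ,   0.88523385]), np.float64(0.4814825799702164), 288)
grey (array([595.99062345, 238.57811958,   0.        ,   1.08438225]), np.float64(0.5712435925047263), 108)
grey (array([593.86374851, 241.91921432,   0.        ,   0.98048906]), np.float64(1.5300868233820184), 110)
grey (array([595.73543965, 238.89180657,   0.        ,   1.06127266]), np.float64(0.7519442871892448), 219)
chroma (array([594.51732912, 240.34425602,   0.        ,   1.0958864 ]), np.float64(0.29895338216232004), 96)
chroma (array([595.4081459 , 240.033092  ,   0.        ,   1.08817108]), np.float64(0.3393573292884199), 100)
chroma (array([595.14451397, 240.19844136,   0.        ,   1.08637355]), np.float64(0.30705346010762546), 196)
zfree (array([595.50886007, 239.94577832,  -1.59075666,   1.08848645]), np.float64(0.2550971115999361), 198)
```

View pics/ov3.png

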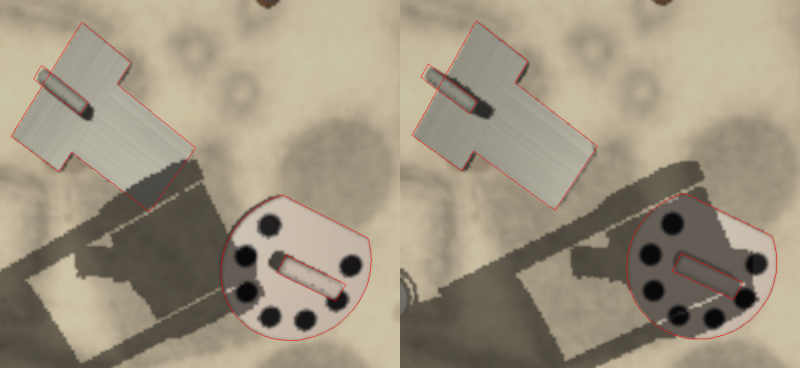

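Chroma fits: carrier (595.2,240.1), yaw 1.0875, z 0 to -1.6. Plate (440.5,360.8), yaw 0.887, z -0.4. All heights agree with the text. Now to the carrier pre-grasp.

To row units: -0.12 rad / 6.2832 = -0.0191.

```bash

python3 steer.py '{"ax":[0, 0, 0, 0, 0], "ay":[0, 0, 0, 0, 0], "az":[-0.0191, -0.0191, -0.0191, -0.0191, -0.0191], "x":[0, 0, 0, 0, 0], "y":[0, 0, 0, 0, 0], "z":[0, 0, 0, 0, 0], "jaw":[1, 1, 1, 1, 1]}'
python3 steer.py '{"ax":[0, 0, 0, 0, 0], "ay":[0, 0, 0, 0, 0], "az":[-0.0191, -0.0191, -0.0191, -0.0191, -0.0088], "x":[0, 0, 0, 0, 0], "y":[0, 0, 0, 0, 0], "z":[0, 0, 0, 0, 0], "jaw":[1, 1, 1, 1, 1]}'
python3 steer.py '{"ax":[0, 0], "ay":[0, 0], "az":[0, 0], "x":[0, 0], "y":[0, 0], "z":[0, 0], "jaw":[1, 1]}'
python3 -c "
from h import *
print(rel([595.2,240.1,100],2.658),r.sense()['qpos'])"
```

```text
clock: 4.72
eef_pos: [546.7, 237.4, 250.0]
tcp_rot: [-3.141, -0.0, 2.132]
contact_force: [-0.6, 0.5, -0.5]
opening: 0.996
grasp_force: 0.0
clock: 5.13
eef_pos: [546.7, 237.4, 250.0]
tcp_rot: [-3.141, -0.001, 2.668]
contact_force: [0.1, 0.9, 0.3]
opening: 1.002
grasp_force: 0.0
clock: 5.3
eef_pos: [547.0, 237.7, 250.1]
tcp_rot: [-3.141, -0.0, 2.659]
contact_force: [0.2, -0.6, -0.3]
opening: 0.999
grasp_force: 0.0
(array([-0.0004, -0.0004,  0.0009]), array([-41.6,  24.5, 150.1])) [ 4.07403930e-01  3.09135829e-01  1.69604528e+00  5.11264633e-05
  1.13692623e+00 -6.80724883e-01]
```

To row units: 34 mm / 200 = 0.17, -14 mm / 200 = -0.07.

```bash

python3 steer.py '{"ax":[0, 0, 0, 0, 0], "ay":[0, 0, 0, 0, 0], "az":[0, 0, 0, 0, 0], "x":[-0.07, -0.07, -0.068, 0, 0], "y":[0.041, 0.041, 0.0405, 0, 0], "z":[0.17, 0.17, 0.17, 0.17, 0.07], "jaw":[1, 1, 1, 1, 1]}'
python3 steer.py '{"ax":[0, 0], "ay":[0, 0], "az":[0, 0], "x":[0, 0], "y":[0, 0], "z":[0, 0], "jaw":[1, 1]}'
python3 - <<'E'
from fit import *
p=r.camera_params("wrist");im=r.grab_frame("wrist")
print(rel([595.2,240.1,41],2.658))
HA=poly([(-7,-25),(7,-25),(7,25),(-7,25)],54,25)
overlay(im,p,[595.2,240.1,0,1.0875],CA+HA,"pics/pre.png",None,1)
E
```

```text
clock: 5.72
eef_pos: [593.8, 239.6, 95.5]
tcp_rot: [-3.137, -0.004, 2.659]
contact_force: [-1.8, -0.3, -1.8]
opening: 1.001
grasp_force: 0.0
clock: 5.88
eef_pos: [595.4, 240.7, 100.2]
tcp_rot: [-3.141, -0.001, 2.661]
contact_force: [0.8, -0.7, 0.8]
opening: 0.997
grasp_force: 0.0
(array([0.001 , 0.0008, 0.003 ]), array([ 0.6, -1.6, 60.6]))
```

View pics/pre.png

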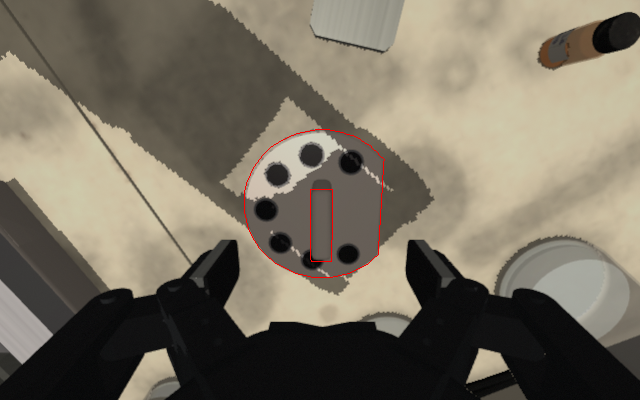

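The pre-grasp picture shows the handle at column 321, midway between the fingers, and the outline matching. I descend and grip.

To row units: 30 mm / 200 = 0.15, 20 mm / 200 = 0.1.

```bash

python3 steer.py '{"ax":[0, 0, 0, 0], "ay":[0, 0, 0, 0], "az":[0, 0, 0, 0], "x":[0, 0, 0, 0], "y":[-0.0025, 0, 0, 0], "z":[0.15, 0.1, 0.0475, 0], "jaw":[1, 1, 1, 1]}' 60
python3 steer.py '{"ax":[0, 0, 0, 0, 0], "ay":[0, 0, 0, 0, 0], "az":[0, 0, 0, 0, 0], "x":[0, 0, 0, 0, 0], "y":[0, 0, 0, 0, 0], "z":[0, 0, 0, 0, 0], "jaw":[0.3, 0.1, 0, 0, 0]}' 60
python3 steer.py '{"ax":[0, 0, 0, 0, 0], "ay":[0, 0, 0, 0, 0], "az":[0, 0, 0, 0, 0], "x":[0, 0, 0, 0, 0], "y":[0, 0, 0, 0, 0], "z":[0, 0, 0, 0, 0], "jaw":[0, 0, 0, 0, 0]}'
```

```text
clock: 6.27
eef_pos: [595.3, 240.5, 40.5]
tcp_rot: [-3.141, -0.0, 2.662]
contact_force: [-1.0, 0.6, -1.0]
opening: 0.998
grasp_force: 0.0
clock: 6.68
eef_pos: [596.2, 240.7, 41.4]
tcp_rot: [3.141, 0.001, 2.662]
contact_force: [-1.0, 0.6, 0.3]
opening: 0.299
grasp_force: 0.0
clock: 7.1
eef_pos: [596.1, 240.6, 41.2]
tcp_rot: [3.141, 0.001, 2.662]
contact_force: [-1.4, -0.8, 6.1]
opening: 0.152
grasp_force: 60.2
```

To row units: -35 mm / 200 = -0.175, -30 mm / 200 = -0.15.

```bash

python3 steer.py '{"ax":[0, 0, 0, 0], "ay":[0, 0, 0, 0], "az":[0, 0, 0, 0], "x":[0, 0, 0, 0], "y":[0, 0, 0, 0], "z":[-0.075, -0.15, -0.175, -0.15], "jaw":[0, 0, 0, 0]}'
python3 steer.py '{"ax":[0, 0, 0, 0, 0], "ay":[0, 0, 0, 0, 0], "az":[0, 0, 0, 0, 0], "x":[-0.029, -0.059, -0.059, -0.059, -0.059], "y":[-0.087, -0.174, -0.174, -0.174, -0.174], "z":[0, 0, 0, 0, 0], "jaw":[0, 0, 0, 0, 0]}'
python3 steer.py '{"ax":[0, 0, 0, 0, 0], "ay":[0, 0, 0, 0, 0], "az":[0, 0, 0, 0, 0], "x":[-0.059, -0.059, -0.059, -0.059, -0.059], "y":[-0.174, -0.174, -0.174, -0.174, -0.174], "z":[0, 0, 0, 0, 0], "jaw":[0, 0, 0, 0, 0]}'
python3 steer.py '{"ax":[0, 0, 0, 0, 0], "ay":[0, 0, 0, 0, 0], "az":[0.0095, 0.0191, 0.0191, 0.0191, 0.0191], "x":[-0.029, 0, 0, 0, 0], "y":[-0.087, 0, 0, 0, 0], "z":[0, 0, 0, 0, 0], "jaw":[0, 0, 0, 0, 0]}'
python3 steer.py '{"ax":[0, 0, 0, 0, 0], "ay":[0, 0, 0, 0, 0], "az":[0.0191, 0.0191, 0.0191, 0.0191, 0.008], "x":[0, 0, 0, 0, 0], "y":[0, 0, 0, 0, 0], "z":[0, 0, 0, 0, 0], "jaw":[0, 0, 0, 0, 0]}'
python3 steer.py '{"ax":[0, 0, 0], "ay":[0, 0, 0], "az":[0, 0, 0], "x":[0, 0, 0], "y":[0, 0, 0], "z":[0, 0, 0], "jaw":[0, 0, 0]}'
cat > inhand.py <<'E'
from fit import *
s=r.sense();p=r.camera_params("wrist");im=r.grab_frame("wrist")
f=im.astype(float)+3;c=np.clip(cv2.GaussianBlur(f[...,2],(0,0),.8)/cv2.GaussianBlur(f[...,0],(0,0),.8)*300-80,0,255).astype(np.uint8)
q0=[*s["eef_pos"][:2],s["eef_pos"][2]-40,s["tcp_rot"][2]-np.pi/2];print("tcp",s["eef_pos"],q0[3],s["contact_force"])
m=lambda uv:(uv[:,1]>235)&((uv[:,0]<245)|(uv[:,0]>400))
for n,i in(("grey",im),("chroma",cv2.merge([c,c,c]))):
  for fz in(1,0):print(n,fit(CA,[(p,i)],q0,(6,4,3,3,3),fixz=fz,mask=m))
cv2.imwrite("pics/ih.png",im[:,:,::-1])
E
python3 inhand.py; python3 -c "
from h import *
print(rel([540.6,-122.4,140],1.5883))"
```

```text
clock: 7.43
eef_pos: [595.2, 240.2, 151.3]
tcp_rot: [-3.14, -0.001, 2.662]
contact_force: [0.6, 0.7, -3.5]
opening: 0.153
grasp_force: 59.1
clock: 7.85
eef_pos: [569.0, 75.3, 149.5]
tcp_rot: [-3.141, -0.001, 2.662]
contact_force: [0.9, -0.0, -3.6]
opening: 0.152
grasp_force: 59.1
clock: 8.27
eef_pos: [540.9, -106.3, 149.6]
tcp_rot: [-3.141, -0.001, 2.662]
contact_force: [1.1, -0.9, -3.4]
opening: 0.15
grasp_force: 59.1
clock: 8.68
eef_pos: [538.4, -123.1, 149.4]
tcp_rot: [-3.14, -0.001, 2.115]
contact_force: [-0.2, 0.9, -3.0]
opening: 0.154
grasp_force: 59.3
clock: 9.1
eef_pos: [538.5, -122.7, 149.4]
tcp_rot: [-3.14, -0.0, 1.585]
contact_force: [-0.5, -0.1, -3.0]
opening: 0.152
grasp_force: 59.3
clock: 9.35
eef_pos: [539.1, -122.7, 150.0]
tcp_rot: [-3.141, -0.0, 1.594]
contact_force: [0.4, 0.5, -3.1]
opening: 0.157
grasp_force: 59.3
tcp [ 539.0926455  -122.67455209  149.99060598] 0.022940097407424975 [ 0.38773536  0.54960951 -3.13178842]
grey (array([ 5.40417973e+02, -1.20644267e+02,  1.09990606e+02,  3.95156781e-02]), np.float64(1.8612755474750111), 57)
grey (array([ 5.39151348e+02, -1.22215364e+02,  1.06596831e+02, -6.34475690e-02]), np.float64(0.7024973986616803), 65)
chroma (array([ 5.39411425e+02, -1.22193802e+02,  1.09990606e+02,  6.76069659e-02]), np.float64(1.1352392184971045), 52)
chroma (array([ 5.38716694e+02, -1.22643118e+02,  1.07169853e+02,  8.39705634e-03]), np.float64(0.3174923783487805), 56)
(array([-0.0006, -0.0001,  0.0051]), array([ 0.3,  1.4, 10.1]))
```

To row units: 20 mm / 200 = 0.1, 1.5 mm / 200 = 0.0075, 0.005 rad / 6.2832 = 0.0008.

```bash

python3 steer.py '{"ax":[0, 0, 0, 0, 0], "ay":[0, 0, 0, 0, 0], "az":[0.0008, 0, 0, 0, 0], "x":[-0.0015, 0, 0, 0, 0], "y":[0.0075, 0, 0, 0, 0], "z":[0.05, 0.1, 0.075, 0, 0], "jaw":[0, 0, 0, 0, 0]}'
python3 -c "
from h import *
print(rel([540.6,-122.9,76.5],1.5883))"
python3 steer.py '{"ax":[0, 0, 0, 0, 0], "ay":[0, 0, 0, 0, 0], "az":[0, 0, 0, 0, 0], "x":[0, 0, 0, 0, 0], "y":[0, 0, 0, 0, 0], "z":[0.025, 0.02, 0.015, 0, 0], "jaw":[0, 0, 0, 0, 0]}'
```

```text
clock: 9.82
eef_pos: [540.3, -122.7, 104.4]
tcp_rot: [-3.139, -0.001, 1.587]
contact_force: [0.3, 0.6, -3.2]
opening: 0.154
grasp_force: 59.3
(array([-0.0023, -0.0006, -0.0011]), array([-0.2,  0.3, 27.9]))
clock: 10.23
eef_pos: [541.1, -122.9, 93.6]
tcp_rot: [3.141, 0.0, 1.587]
contact_force: [0.6, -0.4, -2.0]
opening: 0.153
grasp_force: 59.5
```

To row units: 3 mm / 200 = 0.015.

```bash

python3 steer.py '{"ax":[0, 0, 0], "ay":[0, 0, 0], "az":[0, 0, 0], "x":[0, 0, 0], "y":[0, 0, 0], "z":[0.015, 0.015, 0], "jaw":[0, 0, 0]}'
python3 steer.py '{"ax":[0, 0, 0], "ay":[0, 0, 0], "az":[0, 0, 0], "x":[0, 0, 0], "y":[0, 0, 0], "z":[0.015, 0.015, 0], "jaw":[0, 0, 0]}'
python3 steer.py '{"ax":[0, 0, 0], "ay":[0, 0, 0], "az":[0, 0, 0], "x":[0, 0, 0], "y":[0, 0, 0], "z":[0.01, 0.01, 0], "jaw":[0, 0, 0]}'
```

```text
clock: 10.48
eef_pos: [540.8, -122.8, 87.0]
tcp_rot: [-3.141, -0.0, 1.587]
contact_force: [-0.4, -1.2, -3.6]
opening: 0.151
grasp_force: 59.5
clock: 10.73
eef_pos: [540.7, -122.8, 80.8]
tcp_rot: [-3.141, -0.0, 1.587]
contact_force: [0.2, -0.3, -3.4]
opening: 0.148
grasp_force: 59.5
clock: 10.98
eef_pos: [540.9, -122.8, 77.1]
tcp_rot: [-3.141, -0.0, 1.587]
contact_force: [0.4, -0.9, -3.3]
opening: 0.16
grasp_force: 59.5
```

No contact on the way in. I go down until the force shows the floor.

To row units: 1 mm / 200 = 0.005, 0.5 mm / 200 = 0.0025.

```bash

python3 steer.py '{"ax":[0, 0, 0], "ay":[0, 0, 0], "az":[0, 0, 0], "x":[0, 0, 0], "y":[0, 0, 0], "z":[0.005, 0.0025, 0], "jaw":[0, 0, 0]}'
python3 steer.py '{"ax":[0, 0], "ay":[0, 0], "az":[0, 0], "x":[0, 0], "y":[0, 0], "z":[0.0025, 0], "jaw":[0, 0]}'
python3 steer.py '{"ax":[0, 0], "ay":[0, 0], "az":[0, 0], "x":[0, 0], "y":[0, 0], "z":[0.0025, 0], "jaw":[0, 0]}'
```

```text
clock: 11.23
eef_pos: [541.1, -122.9, 76.2]
tcp_rot: [3.142, 0.0, 1.587]
contact_force: [-1.7, 0.5, -0.1]
opening: 0.153
grasp_force: 59.7
clock: 11.4
eef_pos: [541.1, -122.9, 76.1]
tcp_rot: [3.141, 0.0, 1.587]
contact_force: [-2.7, 1.4, 6.3]
opening: 0.155
grasp_force: 60.8
clock: 11.57
eef_pos: [541.2, -122.9, 76.1]
tcp_rot: [3.141, 0.0, 1.587]
contact_force: [-4.7, 0.5, 13.4]
opening: 0.153
grasp_force: 61.7
```

To row units: -0.5 mm / 200 = -0.0025.

```bash

python3 steer.py '{"ax":[0, 0, 0, 0, 0], "ay":[0, 0, 0, 0, 0], "az":[0, 0, 0, 0, 0], "x":[0, 0, 0, 0, 0], "y":[0, 0, 0, 0, 0], "z":[-0.0025, 0, 0, 0, 0], "jaw":[0.3, 0.6, 0.9, 0.9, 0.9]}'
python3 steer.py '{"ax":[0, 0, 0, 0, 0], "ay":[0, 0, 0, 0, 0], "az":[0, 0, 0, 0, 0], "x":[0, 0, 0, 0, 0], "y":[0, 0, 0, 0, 0], "z":[-0.075, -0.15, -0.2, -0.2, -0.2], "jaw":[0.9, 0.9, 0.9, 0.9, 1]}'
python3 steer.py '{"ax":[0, 0], "ay":[0, 0], "az":[0, 0], "x":[0, 0], "y":[0, 0], "z":[0, 0], "jaw":[1, 1]}'
python3 - <<'E'
from fit import *
s=r.sense();p=r.camera_params("wrist");im=r.grab_frame("wrist");cv2.imwrite("pics/s1.png",im[:,:,::-1])
HA=poly([(-7,-25),(7,-25),(7,25),(-7,25)],54,25)
q=[540.6,-122.4,35,.0175]
print(s["eef_pos"],"carrier",fit(CA,[(p,im)],q,(4,3,3,3),fixz=1),fit(CA,[(p,im)],q,(3,3,3)));print("handle",fit(HA,[(p,im)],q,(4,3,3),fixz=1))
print("box",fit(SH[:4],[(p,im)],[540.6,-122.4,0,.0175],(4,3,3),fixz=1))
print(rel([0,0,0],0.887+np.pi/2),s["qpos"])
E
```

```text
clock: 11.98
eef_pos: [541.2, -122.9, 75.4]
tcp_rot: [3.142, 0.0, 1.587]
contact_force: [0.4, 0.2, 0.3]
opening: 0.851
grasp_force: 0.0
clock: 12.4
eef_pos: [540.6, -122.8, 242.0]
tcp_rot: [-3.141, -0.0, 1.587]
contact_force: [1.6, -0.4, -0.5]
opening: 0.995
grasp_force: 0.0
clock: 12.57
eef_pos: [542.6, -123.2, 243.1]
tcp_rot: [3.136, 0.001, 1.587]
contact_force: [-0.3, 0.2, 0.1]
opening: 1.0
grasp_force: 0.0
[ 542.58098058 -123.24085251  243.12363937] carrier (array([ 5.39877814e+02, -1.19254541e+02,  3.50000000e+01,  1.29546087e-02]), np.float64(0.8396063961101397), 110) (array([ 5.39317396e+02, -1.18963208e+02,  4.10648956e+01,  9.85034501e-03]), np.float64(0.4376643103215013), 110)
handle (array([ 5.41066014e+02, -1.20006178e+02,  3.50000000e+01,  1.55412895e-02]), np.float64(0.7204870436550729), 85)
box (array([ 5.40467504e+02, -1.22232251e+02,  0.00000000e+00,  1.99119646e-02]), np.float64(0.49926124417273693), 93)
(array([ 0.0014,  0.0011, -0.871 ]), array([ 131.7, -539.7,  240.1])) [-2.26045719e-01  2.51163748e-01  1.79238232e+00  2.25986148e-06
  1.09261195e+00 -2.41984031e-01]
```

To row units: 36 mm / 200 = 0.18, 20 mm / 200 = 0.1.

```bash
python3 -c "
from h import *
a,b=r.camera_params('scene'),r.camera_params('side')
for z in(0,60,100):print(z,onz(a,(226,318),z),onz(a,(165,222),z),onz(a,(108,238),z),onz(b,(245,288),z),onz(b,(383,288),z))
print('vial1',onz(a,(211,247),0),'beaker',onz(a,(358,281),0))"
python3 steer.py '{"ax":[0, 0, 0, 0, 0], "ay":[0, 0, 0, 0, 0], "az":[0, 0, 0, 0, 0], "x":[0.1, 0.18, 0.18, 0.18, 0.18], "y":[-0.02, -0.04, -0.04, -0.04, -0.04], "z":[0, 0, 0, 0, 0], "jaw":[1, 1, 1, 1, 1]}'
python3 steer.py '{"ax":[0, 0, 0, 0, 0], "ay":[0, 0, 0, 0, 0], "az":[0, 0, 0, 0, 0], "x":[0.18, 0.18, 0.18, 0.18, 0.18], "y":[-0.04, -0.04, -0.04, -0.04, -0.04], "z":[0, 0, 0, 0, 0], "jaw":[1, 1, 1, 1, 1]}'
python3 steer.py '{"ax":[0, 0, 0, 0, 0], "ay":[0, 0, 0, 0, 0], "az":[0, 0, 0, 0, 0], "x":[0.18, 0.18, 0.18, 0.18, 0.06], "y":[-0.04, -0.04, -0.04, -0.04, -0.015], "z":[0, 0, 0, 0, 0], "jaw":[1, 1, 1, 1, 1]}'
python3 steer.py '{"ax":[0, 0, 0, 0, 0], "ay":[0, 0, 0, 0, 0], "az":[-0.0197, -0.0197, -0.0197, -0.0197, -0.0197], "x":[0, 0, 0, 0, 0], "y":[0, 0, 0, 0, 0], "z":[0, 0, 0, 0, 0], "jaw":[1, 1, 1, 1, 1]}'
python3 steer.py '{"ax":[0, 0, 0, 0], "ay":[0, 0, 0, 0], "az":[-0.0197, -0.0197, 0, 0], "x":[0, 0, 0, 0], "y":[0, 0, 0, 0], "z":[0, 0, 0, 0], "jaw":[1, 1, 1, 1]}'
python3 -c "
from h import *
print(rel([423.4,374.7,100],2.458))"
```

```text
0 [359.21584802 479.5470288    0.        ] [727.25176663 515.28360628   0.        ] [728.00151576 645.18859536   0.        ] [622.20106293 448.41937075   0.        ] [322.50807203 406.58428365   0.        ]
60 [301.94810299 488.82823634  60.        ] [625.75930168 520.2705587   60.        ] [626.41895785 634.56562639  60.        ] [600.39598144 497.98792714  60.        ] [326.08752449 459.69634696  60.        ]
100 [263.76960631 495.01570804 100.        ] [558.09765838 523.59519364 100.        ] [558.69725258 627.48364707 100.        ] [585.85926045 531.03363139 100.        ] [328.47382612 495.10438917 100.        ]
vial1 [570.72706659 445.16602254   0.        ] beaker [318.61235087 232.43612114   0.        ]
clock: 13.03
eef_pos: [500.7, 41.7, 238.5]
tcp_rot: [-3.138, 0.0, 1.586]
contact_force: [0.5, 0.7, -0.5]
opening: 0.999
grasp_force: 0.0
clock: 13.45
eef_pos: [457.9, 221.1, 238.6]
tcp_rot: [-3.139, 0.001, 1.587]
contact_force: [1.3, 0.5, 0.2]
opening: 0.998
grasp_force: 0.0
clock: 13.87
eef_pos: [420.2, 378.7, 238.5]
tcp_rot: [-3.139, 0.0, 1.589]
contact_force: [-0.7, -0.5, -0.5]
opening: 0.998
grasp_force: 0.0
clock: 14.28
eef_pos: [421.4, 374.3, 238.5]
tcp_rot: [-3.138, 0.0, 2.213]
contact_force: [-0.6, 0.3, -0.0]
opening: 0.997
grasp_force: 0.0
clock: 14.62
eef_pos: [421.7, 374.5, 239.1]
tcp_rot: [-3.139, -0.0, 2.451]
contact_force: [0.3, -0.6, -0.2]
opening: 0.998
grasp_force: 0.0
(array([-0.0025, -0.0003, -0.0073]), array([ -1.2,   1.6, 139.1]))
```

Units first: shifts go in shares of 200 mm and turns go in shares of 2 pi rad. So 40 mm / 200 = 0.2, 30 mm / 200 = 0.15, -0.007 rad / 6.2832 = -0.0011.

```bash

python3 steer.py '{"ax":[-0.0004, 0, 0, 0], "ay":[0, 0, 0, 0], "az":[-0.0011, 0, 0, 0], "x":[-0.006, 0, 0, 0], "y":[0.008, 0, 0, 0], "z":[0.15, 0.2, 0.2, 0.145], "jaw":[1, 1, 1, 1]}'
python3 steer.py '{"ax":[0, 0], "ay":[0, 0], "az":[0, 0], "x":[0, 0], "y":[0, 0], "z":[0, 0], "jaw":[1, 1]}'
python3 - <<'E'
from fit import *
s=r.sense();p=r.camera_params("wrist");im=r.grab_frame("wrist");cv2.imwrite("pics/p1.png",im[:,:,::-1])
q=[440.5,360.8,0,.8873]
m=lambda uv:(uv[:,1]>235)
print(fit(PL,[(p,im)],q,(4,3,3,3),fixz=1,mask=m))
BA=poly([(-5,3),(5,3),(5,41),(-5,41)],41,25);print("bar",fit(BA,[(p,im)],q,(4,3,3),fixz=1,mask=m))
print(rel([423.4,374.7,29],2.458))
E
```

```text
clock: 14.95
eef_pos: [423.0, 374.7, 98.3]
tcp_rot: [-3.141, -0.0, 2.457]
contact_force: [-0.5, 0.1, -1.3]
opening: 1.001
grasp_force: 0.0
clock: 15.12
eef_pos: [423.3, 375.0, 100.2]
tcp_rot: [-3.14, -0.001, 2.459]
contact_force: [0.6, -0.6, 0.3]
opening: 0.997
grasp_force: 0.0
(array([440.63452276, 361.40546576,   0.        ,   0.89377075]), np.float64(0.4864705775381091), 133)
bar (array([441.52820201, 360.28074538,   0.        ,   0.89043836]), np.float64(0.25327631340668505), 47)
(array([ 0.002 , -0.0001,  0.0015]), array([-0. , -1.8, 73. ]))
```

Plate confirmed within 1 mm. I descend and grip.

To row units: 30 mm / 200 = 0.15, 25 mm / 200 = 0.125.

```bash

python3 steer.py '{"ax":[0, 0, 0, 0], "ay":[0, 0, 0, 0], "az":[0, 0, 0, 0], "x":[0, 0, 0, 0], "y":[-0.0015, 0, 0, 0], "z":[0.15, 0.125, 0.08, 0], "jaw":[1, 1, 1, 1]}' 80
python3 steer.py '{"ax":[0, 0, 0, 0, 0], "ay":[0, 0, 0, 0, 0], "az":[0, 0, 0, 0, 0], "x":[0, 0, 0, 0, 0], "y":[0, 0, 0, 0, 0], "z":[0, 0, 0, 0, 0], "jaw":[0.3, 0.1, 0, 0, 0]}' 80
python3 steer.py '{"ax":[0, 0, 0, 0, 0], "ay":[0, 0, 0, 0, 0], "az":[0, 0, 0, 0, 0], "x":[0, 0, 0, 0, 0], "y":[0, 0, 0, 0, 0], "z":[0, 0, 0, 0, 0], "jaw":[0, 0, 0, 0, 0]}'
```

```text
clock: 15.5
eef_pos: [424.0, 375.7, 30.1]
tcp_rot: [3.14, -0.0, 2.46]
contact_force: [0.3, 0.2, -0.6]
opening: 0.997
grasp_force: 0.0
clock: 15.92
eef_pos: [424.7, 376.4, 31.6]
tcp_rot: [3.137, 0.0, 2.462]
contact_force: [0.2, -0.2, -0.3]
opening: 0.295
grasp_force: 0.0
clock: 16.33
eef_pos: [424.4, 376.1, 31.3]
tcp_rot: [3.138, 0.0, 2.462]
contact_force: [-1.1, -0.6, 7.6]
opening: 0.098
grasp_force: 78.8
```

To row units: -35 mm / 200 = -0.175, -30 mm / 200 = -0.15.

```bash

python3 steer.py '{"ax":[0, 0, 0, 0, 0], "ay":[0, 0, 0, 0, 0], "az":[0, 0, 0, 0, 0], "x":[0, 0, 0, 0, 0], "y":[0, 0, 0, 0, 0], "z":[-0.05, -0.125, -0.175, -0.15, -0.05], "jaw":[0, 0, 0, 0, 0]}' 100
python3 steer.py '{"ax":[0, 0, 0, 0, 0], "ay":[0, 0, 0, 0, 0], "az":[0, 0, 0, 0, 0], "x":[-0.0765, -0.153, -0.153, -0.153, -0.153], "y":[-0.039, -0.078, -0.078, -0.078, -0.078], "z":[0, 0, 0, 0, 0], "jaw":[0, 0, 0, 0, 0]}'
python3 steer.py '{"ax":[0, 0, 0, 0, 0], "ay":[0, 0, 0, 0, 0], "az":[0, 0, 0, 0, 0.0197], "x":[-0.153, -0.153, -0.153, -0.0765, 0], "y":[-0.078, -0.078, -0.078, -0.039, 0], "z":[0, 0, 0, 0, 0], "jaw":[0, 0, 0, 0, 0]}'
python3 steer.py '{"ax":[0, 0, 0, 0, 0], "ay":[0, 0, 0, 0, 0], "az":[0.0197, 0.0197, 0.0197, 0.0197, 0.0197], "x":[0, 0, 0, 0, 0], "y":[0, 0, 0, 0, 0], "z":[0, 0, 0, 0, 0], "jaw":[0, 0, 0, 0, 0]}'
python3 steer.py '{"ax":[0, 0, 0, 0, 0], "ay":[0, 0, 0, 0, 0], "az":[0.0197, 0.001, 0, 0, 0], "x":[0, 0, 0, 0, 0], "y":[0, 0, 0, 0, 0], "z":[0, 0, 0, 0, 0], "jaw":[0, 0, 0, 0, 0]}'
python3 - <<'E'
from fit import *
s=r.sense();p=r.camera_params("wrist");im=r.grab_frame("wrist")
e=s["eef_pos"];y=s["tcp_rot"][2]-np.pi/2
q=[e[0]+22*np.sin(y),e[1]-22*np.cos(y),e[2]-31.3,y];print(e,y,s["contact_force"],s["wrist_torque"])
HEAD=[PL[i] for i in(3,4,5)];
m=lambda uv:(uv[:,1]>240)&((uv[:,0]<250)|(uv[:,0]>400))
print(fit(PL,[(p,im)],q,(4,3,3,3),fixz=1,mask=m))
overlay(im,p,q,PL,"pics/ih2.png",None,1)
print(rel([536.2,125,100],1.5883))
E
```

```text
clock: 16.75
eef_pos: [425.5, 377.0, 145.1]
tcp_rot: [3.134, 0.001, 2.462]
contact_force: [0.8, 0.5, -1.1]
opening: 0.102
grasp_force: 97.8
clock: 17.17
eef_pos: [486.8, 233.0, 140.1]
tcp_rot: [3.14, -0.0, 2.462]
contact_force: [0.5, -0.5, -1.5]
opening: 0.1
grasp_force: 97.7
clock: 17.58
eef_pos: [536.9, 121.4, 139.9]
tcp_rot: [3.14, 0.0, 2.338]
contact_force: [-0.5, 0.6, -2.4]
opening: 0.099
grasp_force: 97.6
clock: 18.0
eef_pos: [535.4, 124.5, 139.7]
tcp_rot: [3.141, -0.002, 1.711]
contact_force: [-0.3, -0.5, -1.5]
opening: 0.098
grasp_force: 97.6
clock: 18.42
eef_pos: [535.8, 124.7, 140.1]
tcp_rot: [3.14, -0.002, 1.591]
contact_force: [-0.5, -0.4, -1.7]
opening: 0.101
grasp_force: 97.6
[535.77478088 124.69312609 140.05202177] 0.01991497256576924 [-0.49354478 -0.41267292 -1.72205072] [ 0.02606313 -0.02528793 -0.03748999]
(array([5.35946689e+02, 1.02643030e+02, 1.08752022e+02, 1.49385236e-02]), np.float64(0.7325763511104835), 136)
(array([ 0.0014, -0.0019,  0.0018]), array([ 0.2,  0.3, 40.1]))
```

View pics/ih2.png

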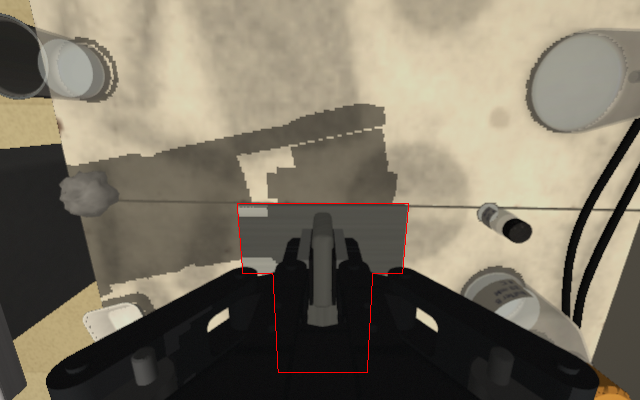

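The last picture shows the head edges (238,204) to (408,204) exactly on the predicted outline, so the plate sits level and centred in the grip. I lower to just above deck height and measure.

To row units: 20 mm / 200 = 0.1, 12 mm / 200 = 0.06, -0.002 rad / 6.2832 = -0.0003.

```bash

python3 steer.py '{"ax":[0.0002, 0, 0, 0, 0], "ay":[-0.0003, 0, 0, 0, 0], "az":[0.0003, 0, 0, 0, 0], "x":[0, 0, 0, 0, 0], "y":[0.002, 0, 0, 0, 0], "z":[0.1, 0.1, 0.06, 0, 0], "jaw":[0, 0, 0, 0, 0]}'
python3 -c "
from h import *
print(r.sense()['eef_pos'],r.sense()['tcp_rot']);print(rel([537.3,65,87.6],1.5883))"
```

```text
clock: 18.88
eef_pos: [536.1, 124.7, 87.9]
tcp_rot: [-3.141, 0.0, 1.586]
contact_force: [0.5, -0.0, -0.7]
opening: 0.101
grasp_force: 97.7
[536.12316664 124.69299752  87.91020335] [-3.14098224e+00  3.36547032e-04  1.58642342e+00]
(array([-0.0006,  0.0003, -0.0019]), array([-59.7,   0.2,   0.3]))
```

To row units: -15 mm / 200 = -0.075, -12 mm / 200 = -0.06, -0.002 rad / 6.2832 = -0.0003.

```bash

python3 steer.py '{"ax":[0, 0, 0, 0, 0], "ay":[0, 0, 0, 0, 0], "az":[-0.0003, 0, 0, 0, 0], "x":[-0.06, -0.075, -0.04, 0, 0], "y":[0, 0, 0, 0, 0], "z":[0, 0, 0, 0, 0], "jaw":[0, 0, 0, 0, 0]}'
python3 steer.py '{"ax":[0, 0, 0, 0], "ay":[0, 0, 0, 0], "az":[0, 0, 0, 0], "x":[-0.025, -0.025, -0.025, 0], "y":[0, 0, 0, 0], "z":[0, 0, 0, 0], "jaw":[0, 0, 0, 0]}'
python3 steer.py '{"ax":[0, 0, 0, 0], "ay":[0, 0, 0, 0], "az":[0, 0, 0, 0], "x":[-0.025, -0.025, -0.025, 0], "y":[0, 0, 0, 0], "z":[0, 0, 0, 0], "jaw":[0, 0, 0, 0]}'
python3 -c "
from h import *
print(rel([537.9,35,87.3],1.5883))"
```

```text
clock: 19.3
eef_pos: [537.2, 89.3, 88.8]
tcp_rot: [3.14, -0.0, 1.586]
contact_force: [0.4, -0.1, -0.9]
opening: 0.095
grasp_force: 97.7
clock: 19.63
eef_pos: [537.1, 74.1, 88.1]
tcp_rot: [3.141, 0.0, 1.588]
contact_force: [-0.6, -0.1, -1.4]
opening: 0.095
grasp_force: 97.7
clock: 19.97
eef_pos: [537.4, 58.9, 88.1]
tcp_rot: [3.141, 0.0, 1.587]
contact_force: [-0.8, 0.2, -1.5]
opening: 0.097
grasp_force: 97.7
(array([ 0.0004,  0.0003, -0.001 ]), array([-23.9,   0.1,   0.8]))
```

No contact so far. The plate still has about 49 mm to go to the shoulders (TCP y about 9.6), and I lower it a little on the way.

To row units: -6 mm / 200 = -0.03, 0.2 mm / 200 = 0.001.

```bash

python3 steer.py '{"ax":[0, 0, 0, 0, 0], "ay":[0, 0, 0, 0, 0], "az":[0, 0, 0, 0, 0], "x":[-0.03, -0.03, -0.03, -0.03, 0], "y":[0, 0, 0, 0, 0], "z":[0.001, 0.001, 0.001, 0, 0], "jaw":[0, 0, 0, 0, 0]}'
python3 steer.py '{"ax":[0, 0, 0, 0, 0], "ay":[0, 0, 0, 0, 0], "az":[0, 0, 0, 0, 0], "x":[-0.03, -0.03, -0.025, 0, 0], "y":[0, 0, 0, 0, 0], "z":[0, 0, 0, 0, 0], "jaw":[0, 0, 0, 0, 0]}'
python3 -c "
from h import *
print(rel([538.3,9.6,87.3],1.5883))"
```

```text
clock: 20.38
eef_pos: [537.8, 34.6, 87.6]
tcp_rot: [3.141, 0.0, 1.587]
contact_force: [-0.4, 0.2, -1.3]
opening: 0.097
grasp_force: 97.7
clock: 20.8
eef_pos: [538.1, 18.5, 87.6]
tcp_rot: [3.141, 0.0, 1.587]
contact_force: [-0.1, -0.7, -1.9]
opening: 0.097
grasp_force: 97.7
(array([ 0.0006,  0.    , -0.0012]), array([-8.9,  0. ,  0.3]))
```

To row units: -3 mm / 200 = -0.015, -1 mm / 200 = -0.005.

```bash

python3 steer.py '{"ax":[0, 0, 0, 0], "ay":[0, 0, 0, 0], "az":[0, 0, 0, 0], "x":[-0.015, -0.015, -0.005, 0], "y":[0, 0, 0, 0], "z":[0, 0, 0, 0], "jaw":[0, 0, 0, 0]}'
python3 steer.py '{"ax":[0, 0], "ay":[0, 0], "az":[0, 0], "x":[-0.005, 0], "y":[0, 0], "z":[0, 0], "jaw":[0, 0]}'
python3 steer.py '{"ax":[0, 0], "ay":[0, 0], "az":[0, 0], "x":[-0.0035, 0], "y":[0, 0], "z":[0, 0], "jaw":[0, 0]}'
```

```text
clock: 21.13
eef_pos: [538.3, 11.6, 87.6]
tcp_rot: [3.141, 0.0, 1.588]
contact_force: [-0.1, 0.8, -1.2]
opening: 0.095
grasp_force: 97.7
clock: 21.3
eef_pos: [538.2, 11.0, 87.6]
tcp_rot: [3.141, -0.0, 1.588]
contact_force: [-0.2, 1.4, -1.4]
opening: 0.098
grasp_force: 97.7
clock: 21.47
eef_pos: [538.3, 10.9, 87.7]
tcp_rot: [3.141, -0.001, 1.588]
contact_force: [-1.2, 6.6, -0.0]
opening: 0.097
grasp_force: 97.9
```

Shoulder contact: +6.6 N in y at TCP y 10.9, within the calibration of the expected 9.6. I set it down on the deck and press once more.

To row units: 0.7 mm / 200 = 0.0035, 0.4 mm / 200 = 0.002.

```bash

python3 steer.py '{"ax":[0, 0], "ay":[0, 0], "az":[0, 0], "x":[0.002, 0], "y":[0, 0], "z":[0.0035, 0], "jaw":[0, 0]}'
python3 steer.py '{"ax":[0, 0], "ay":[0, 0], "az":[0, 0], "x":[0, 0], "y":[0, 0], "z":[0.003, 0], "jaw":[0, 0]}'
python3 steer.py '{"ax":[0, 0], "ay":[0, 0], "az":[0, 0], "x":[0, 0], "y":[0, 0], "z":[0.002, 0], "jaw":[0, 0]}'
python3 steer.py '{"ax":[0, 0], "ay":[0, 0], "az":[0, 0], "x":[-0.004, 0], "y":[0, 0], "z":[0, 0], "jaw":[0, 0]}'
```

```text
clock: 21.63
eef_pos: [538.3, 10.9, 86.9]
tcp_rot: [3.141, -0.0, 1.588]
contact_force: [-0.3, 4.3, 1.1]
opening: 0.1
grasp_force: 97.9
clock: 21.8
eef_pos: [538.4, 10.9, 86.4]
tcp_rot: [3.141, -0.001, 1.588]
contact_force: [-1.0, 5.7, 2.0]
opening: 0.099
grasp_force: 98.2
clock: 21.97
eef_pos: [538.4, 11.0, 86.3]
tcp_rot: [3.141, -0.001, 1.588]
contact_force: [-2.3, 5.9, 5.2]
opening: 0.094
grasp_force: 99.0
clock: 22.13
eef_pos: [538.5, 10.9, 86.4]
tcp_rot: [3.141, -0.002, 1.587]
contact_force: [-2.2, 12.3, 6.0]
opening: 0.099
grasp_force: 98.9
```

On the deck and against the bridge. I release and retract.

To row units: -40 mm / 200 = -0.2, -35 mm / 200 = -0.175.

```bash

python3 steer.py '{"ax":[0, 0, 0, 0, 0], "ay":[0, 0, 0, 0, 0], "az":[0, 0, 0, 0, 0], "x":[0, 0, 0, 0, 0], "y":[0, 0, 0, 0, 0], "z":[0, 0, 0, 0, 0], "jaw":[0.2, 0.4, 0.6, 0.6, 0.6]}'
python3 steer.py '{"ax":[0, 0, 0, 0, 0], "ay":[0, 0, 0, 0, 0], "az":[0, 0, 0, 0, 0], "x":[0, 0, 0, 0, 0], "y":[0, 0, 0, 0, 0], "z":[-0.075, -0.175, -0.2, -0.2, -0.175], "jaw":[0.6, 0.6, 0.7, 0.8, 1]}'
python3 steer.py '{"ax":[0, 0, 0, 0, 0], "ay":[0, 0, 0, 0, 0], "az":[0, 0, 0, 0, 0], "x":[-0.1, -0.15, -0.1, 0, 0], "y":[0, 0, 0, 0, 0], "z":[0, 0, 0, 0, 0], "jaw":[1, 1, 1, 1, 1]}'
python3 - <<'E'
from fit import *
s=r.sense();p=r.camera_params("wrist");im=r.grab_frame("wrist");cv2.imwrite("pics/f1.png",im[:,:,::-1])
print(s["eef_pos"])
V=[(p,im)]
print("box",fit(SH[:4],V,[540.6,-122.4,0,.0175],(4,3,3),fixz=1))
HEAD=[PL[i] for i in(3,4,5)]
print("head",fit(HEAD,V,[538.7,-11.4,55,.0175],(5,3,3,3),fixz=1))
TIP=[PL[0]];print("tip",fit(PL[:1]+[X[30:] for X in PL[1:2]],V,[538.7,-11.4,55,.0175],(4,3,3),fixz=1))
HA=poly([(-7,-25),(7,-25),(7,25),(-7,25)],54,25);print("handle",fit(HA,V,[540.6,-122.4,35,.0175],(4,3,3),fixz=1))
E
```

```text
clock: 22.55
eef_pos: [538.3, 9.4, 85.8]
tcp_rot: [3.141, 0.0, 1.588]
contact_force: [0.5, -0.6, 0.8]
opening: 0.598
grasp_force: 0.0
clock: 22.97
eef_pos: [538.2, 9.5, 253.3]
tcp_rot: [3.14, 0.0, 1.588]
contact_force: [1.6, 0.5, 0.2]
opening: 0.922
grasp_force: 0.0
clock: 23.38
eef_pos: [539.2, -61.1, 250.8]
tcp_rot: [3.141, -0.0, 1.586]
contact_force: [0.1, 0.1, 0.3]
opening: 0.998
grasp_force: 0.0
[539.18984224 -61.10290098 250.84235292]
box (array([ 5.40543974e+02, -1.21978690e+02,  0.00000000e+00,  2.01901240e-02]), np.float64(0.31863804865077705), 134)
head (array([ 5.38383944e+02, -1.13902914e+01,  5.50000000e+01,  1.30538435e-02]), np.float64(0.4636844245811425), 117)Traceback (most recent call last):
  File "<stdin>", line 8, in <module>
  File "fit.py", line 36, in fit
    sol=least_squares(f,v0,loss='soft_l1',f_scale=.4,x_scale=[1,1,.01] if fixz else [1,1,1,.01])
    return func(*args, **kwargs)
    vector_fun = VectorFunction(
        fun_wrapped,
    ...<6 lines>...
        workers=workers
    )
    self._update_fun()
    ~~~~~~~~~~~~~~~~^^
    self.f = self.fun_wrapped(xp_copy(self.x))
             ~~~~~~~~~~~~~~~~^^^^^^^^^^^^^^^^^
    return np.atleast_1d(self.fun(x))
                         ~~~~~~~~^^^
    return self.f(x, *self.args, **self.kwargs)
           ~~~~~~^^^^^^^^^^^^^^^^^^^^^^^^^^^^^^
  File "fit.py", line 34, in f
    return np.concatenate([((proj(views[k][0],world(v,X))-m)*n).sum(1) for k,X,m,n in O if len(X)])
           ~~~~~~~~~~~~~~^^^^^^^^^^^^^^^^^^^^^^^^^^^^^^^^^^^^^^^^^^^^^^^^^^^^^^^^^^^^^^^^^^^^^^^^^^
ValueError: need at least one array to concatenate
```

```bash
python3 -c "
from rig import r
print(r.sign_off())"
```

```text
the job is handed in; nothing more can be done
None
```

I seated the carrier on the recess floor with its flat side matched, pushed the lock plate under the bridge until its shoulders pressed on it at 12 N, and let go. I handed in at about 23 s with the beaker and vials untouched. My last camera fit put the shoulders about 0.6 mm from the bridge face, within its error. I judged the carrier's seating from the floor contact height, because the camera fit of the seated carrier was unclear.

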